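Show which canister was left open, then push its lid home

ROBOT

A 6-joint arm with a two-finger parallel gripper is mounted at the origin on a cart in front of the work surface, level with it; the furniture and walls round the work are solid. World frame = base frame: x ahead of the robot, y to its left, z up, the work surface at z = 0. Lengths are in m, angles in rad, forces in N, time in s.
With the tool pointing down it reaches from about 0.425 to 0.95 m from the base axis. Payload 3.5 kg.
Tool frame: the origin (TCP) lies on the centre line of the jaws, within the pads' length; the fingertips stand 14 mm ahead of it and the grasp point (between the pads) lies 5 mm behind it (ctrl.finger_overhang is the distance from the TCP to the fingertips, in m); z points along the fingers, y is the line along which they close (so a half turn about z gives the same grasp; the last joint's range is limited). The gripper opens to 85 mm and grips with 20 to 120 N. Pads are 22 mm wide; open, the fingers measure 114 mm over their backs; the gripper's body (76 mm by 85 mm) begins 54 mm behind the grasp point. The pads swing forward as they close: fully open they stand 13 mm farther back than shut.
Start: joints at [1.152, 0.286, 1.577, -0, 1.279, -0.15], TCP at [0.179, 0.651, 0.245] pointing down, gripper open.
Joint ranges: [-2.77, 2.77], [-0.9, 2.22], [0.21, 2.48], [-1.53, 4.67], [0.24, 2.81], [-2.84, 2.84]. Speed limits (rad/s): [2.79, 2.79, 3.14, 3.14, 3.14, 3.14].

INTERFACE

Orientations are given as a unit quaternion [x, y, z, w].
In Python, from plant import ctrl gives the robot as it stands.
- The arm moves only by the tool send_rows, never from a script. Its argument "moves" is text: rows parted by semicolons, each of 7 numbers parted by spaces: the turn, a rotation vector about the tool's x, y, z in units of 360 degrees (1.0 is 360 degrees), then the shift along the tool's x, y, z in units of 20 cm (1.0 is 20 cm), then the gripper's target within -1 to 1 (fully open at 1, half-way at 0, shut at -1). A call has 1 to 12 rows; each row is the pose to reach, as a shift and turn from the pose commanded when the call began, along the tool's axes at that moment, turning the shorter way round; what a row does not reach only later rows make up. A row lasts 1/8 s, in which the tool goes at most 62.5 mm and 10.7 degrees, less where a joint would pass 70% of its speed; a pose out of reach is approached as far as the arm can. A call with a number of a shift or a turn outside -1 to 1 is refused whole. A call with a gripper value outside its range is refused whole. The fingers move at their own pace and stop on an object; "newtons" is the grip in N (left out, the last holds). Time passes only in rows, so rows that repeat a pose let the fingers close. It gives the time, the measured TCP pose, the force, the opening and the grip force at its end, in the units of the state.
- ctrl.get_state(): the state, without advancing time (a new reading comes with each control period).
- ctrl.read_camera(name): name is "side" or "top"; returns a dict with "image" (384x512x3 uint8, red, green, blue), "fovy" (degrees; the focal length in pixels is half the picture's height over the tangent of half this angle, whatever the lens; pixels are square), "cx", "cy" (the principal point, pixels), "extrinsics" (4x4, takes a point from camera to world coordinates). Camera axes: x right, y up, looking along -z (the intrinsics and any distortion apply to the point x, -y, -z); pixel columns grow to the right and rows downward; lengths in m; the calibration is good to about 2 mm. A picture is of the moment at which its call begins. There is no depth.
- ctrl.sign_off(): hands the job in; it is judged then, once.
The state is a dict: "time": time; "qpos": joint angles; "dq": joint speeds; "joint_efforts": joint torques, N m; "eef_pos": TCP position; "tcp_rot": TCP orientation; "contact_force": force on the tool from outside, world axes, zero at the start; "wrist_torque": the same for the moment, N m; "opening": opening from 0.0 (shut) to 1.0 (fully open); "finger_force": force on a finger pad.
Only numpy, scipy, OpenCV 4.12 (cv2) and the standard library are available. Lean on these libraries where they do the work, as an engineer would, in place of code of your own. Each camera call takes 0.05 s, during which the arm holds its last target. There are 200 camera calls.

TASK

I am checking the dry stores before they go back into the cupboard, and one of the three white canisters has not been shut: its wooden lid stands up. Show me which one by pointing at it from above: hold the fingertips a finger's width or two over the middle of that lid for two seconds without touching it; then push the lid down with the fingertips until it is fully home. Do not grip or lift anything, leave the canister standing where it is, and do not touch the other canisters or the things round them.

Things in the scene. Friction and masses are not known exactly. Their poses are not given: they have to be found in the camera images.
- canister_1: one of three identical white upright canisters, 81 mm across, with a wooden push lid; 178 mm tall when shut. Loose, 0.35 to 0.6 kg. Origin at the centre of its underside, z up. Any of the three may stand in any of the places, all in the front half of the worktop; wall cabinets hang over the rear part, their undersides 0.65 m above the worktop
- lid_top_1 (a point): centre of the flat top of the wooden lid of canister_1 (the lid is 81 mm across); it rises and sinks with the lid
- canister_1_lid (a joint): height (m) of the lid of canister_1 above fully home: 0 is shut; the lid that was left open stands about 0.018 to 0.032 up. It slides straight up and down, stays where it is left, and a push of 2 to 3 N moves it down to a hard stop at 0
- canister_2: one of three identical white upright canisters, 81 mm across, with a wooden push lid; 178 mm tall when shut. Loose, 0.35 to 0.6 kg. Origin at the centre of its underside, z up. Any of the three may stand in any of the places, all in the front half of the worktop; wall cabinets hang over the rear part, their undersides 0.65 m above the worktop
- lid_top_2 (a point): centre of the flat top of the wooden lid of canister_2 (the lid is 81 mm across); it rises and sinks with the lid
- canister_2_lid (a joint): height (m) of the lid of canister_2 above fully home: 0 is shut; the lid that was left open stands about 0.018 to 0.032 up. It slides straight up and down, stays where it is left, and a push of 2 to 3 N moves it down to a hard stop at 0
- canister_3: one of three identical white upright canisters, 81 mm across, with a wooden push lid; 178 mm tall when shut. Loose, 0.35 to 0.6 kg. Origin at the centre of its underside, z up. Any of the three may stand in any of the places, all in the front half of the worktop; wall cabinets hang over the rear part, their undersides 0.65 m above the worktop
- lid_top_3 (a point): centre of the flat top of the wooden lid of canister_3 (the lid is 81 mm across); it rises and sinks with the lid
- canister_3_lid (a joint): height (m) of the lid of canister_3 above fully home: 0 is shut; the lid that was left open stands about 0.018 to 0.032 up. It slides straight up and down, stays where it is left, and a push of 2 to 3 N moves it down to a hard stop at 0
- mug: dark green mug, 92 x 128 x 95 mm with its handle; origin at the centre of its underside
- timer: round red and white kitchen timer, 60 mm across, 48 mm tall; origin at the centre of its underside
- spice_jar: slim spice jar with a black cap, 41 mm across, 105 mm tall; origin at the centre of its underside
- teaspoon: metal teaspoon, 132 x 28 x 11 mm, lying along its own x; origin at the centre of its underside
Things that resemble listed ones, but are neither listed nor needed, are in the scene too. Leave any purple look-alike of the canister_2 alone.

How it is judged:
By the outcome, as a careful person would: the job done as asked, in the order asked, and still so for the second after the job is handed in, with the robot touching nothing.
It also fails if it takes over 32 s, if anything falls off the work surface, if the arm or the gripper's body presses on something with over 40 N, if the wrist force passes 120 N, or if a joint passes its speed limit or range.

## Working session

There is one attempt and no reset: what is moved stays moved. The work goes in short steps, Python scripts to look and compute and a tool call to move; the robot and the scene stay as the last step left them, time stands still between calls to the robot, and variables do not carry over. Pictures are saved under pics/ and viewed, at most 10 in all, crops included, and the job is handed in when it is done.

Besides the shell and the picture viewer there is one more tool, called after "Request:" by a JSON object that holds its "api" and its "payload", one argument or row to a line. send_rows: Moves the arm, as the interface text tells. Its arguments: {"type":"object","properties":{"moves":{"type":"string"},"newtons":{"type":"number"}},"required":["moves"]}

```bash
mkdir -p pics; ls; python3 - <<'E'
from plant import ctrl
import cv2,pickle
s=ctrl.get_state(); print({k:s[k] for k in('time','eef_pos','tcp_rot','contact_force','opening')}, ctrl.finger_overhang)
d={}
for n in('side','top'):
    c=ctrl.read_camera(n); d[n]=c; cv2.imwrite(f'pics/{n}0.png',c['image'][:,:,::-1])
    print(n,{k:v for k,v in c.items() if k!='image'})
pickle.dump(d,open('c0.pkl','wb'))
E
```

```text
pics
{'time': 0.0, 'eef_pos': array([0.17898658, 0.65018299, 0.24394545]), 'tcp_rot': array([ 1.33992118e-01,  9.90981682e-01, -1.14369081e-03, -3.31700574e-04]), 'contact_force': array([-0.47222934,  0.69990231, -0.1959823 ]), 'opening': 1.0024139180892755} 0.014
side {'fovy': 51.53498737412024, 'cx': 251.9015815078159, 'cy': 189.60732035436848, 'extrinsics': array([[-0.98324811,  0.13813236, -0.11892271,  0.38192154],
       [-0.18119293, -0.66983204,  0.72006538,  0.79726608],
       [ 0.01980609,  0.72955088,  0.6836397 ,  1.00222825],
       [ 0.        ,  0.        ,  0.        ,  1.        ]])}
top {'fovy': 42.27111940928708, 'cx': 252.13144460070993, 'cy': 200.4609571953287, 'extrinsics': array([[ 0.26612994,  0.74859307, -0.60727528, -0.59876902],
       [-0.96389676,  0.21243563, -0.16054324, -0.43739179],
       [ 0.00882535,  0.62807604,  0.77810192,  1.61243878],
       [ 0.        ,  0.        ,  0.        ,  1.        ]])}
```

View pics/side0.png

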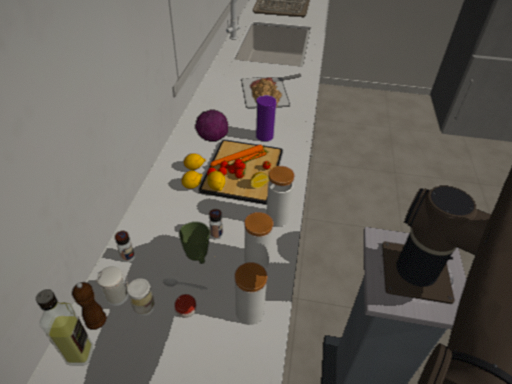

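View pics/top0.png

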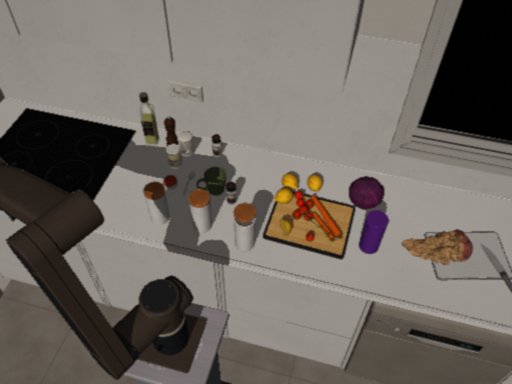

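Side view: three white canisters with wooden lids, at about (281,176), (258,224) and (251,276). They appear in the top view at about (245,213), (200,198) and (154,190). The purple look-alike is at (265,118) in the side view and (373,232) in the top view. Next I segment the lids and triangulate them.

```bash
cat > h.py <<'E'
import numpy as np,cv2
def ray(c,u,v):
    f=c['image'].shape[0]/2/np.tan(np.radians(c['fovy']/2)); E=c['extrinsics']
    d=E[:3,:3]@np.array([(u-c['cx'])/f,-(v-c['cy'])/f,-1]); return E[:3,3],d/np.linalg.norm(d)
def tri(a,b):
    A=sum(np.eye(3)-np.outer(d,d) for _,d in(a,b)); B=sum((np.eye(3)-np.outer(d,d))@o for o,d in(a,b))
    p=np.linalg.solve(A,B); return p,[np.linalg.norm(np.cross(p-o,d)) for o,d in(a,b)]
def proj(c,p):
    f=c['image'].shape[0]/2/np.tan(np.radians(c['fovy']/2)); E=c['extrinsics']
    q=E[:3,:3].T@(np.array(p)-E[:3,3]); return c['cx']-f*q[0]/q[2], c['cy']+f*q[1]/q[2]
def plane(c,u,v,z):
    o,d=ray(c,u,v); return o+d*(z-o[2])/d[2]
E
python3 - <<'E'
import pickle,cv2,numpy as np
from h import *
d=pickle.load(open('c0.pkl','rb'))
rois={'side':[(225,255,275,300),(238,205,280,248),(262,160,302,195)],'top':[(138,178,172,204),(184,186,218,214),(228,200,264,228)]}
big=[]
for n in rois:
    im=d[n]['image']; hsv=cv2.cvtColor(im,cv2.COLOR_RGB2HSV)
    for r in rois[n]:
        x0,y0,x1,y1=r; h=hsv[y0:y1,x0:x1]
        m=((h[...,0]<20)&(h[...,1]>110)&(h[...,2]>50)).astype('uint8')
        k,l,st,ce=cv2.connectedComponentsWithStats(m); i=1+st[1:,4].argmax()
        print(n,st[i]+[x0,y0,0,0,0],ce[i]+[x0,y0], h[...,2][l==i].min(),np.percentile(h[...,2][l==i],[10,50,90]))
s=d['side']['image'][155:335,220:310,::-1]; t=d['top']['image'][170:260,135:270,::-1]
s=cv2.resize(s,None,fx=3,fy=3,interpolation=cv2.INTER_CUBIC);t=cv2.resize(t,None,fx=3.8,fy=3.8,interpolation=cv2.INTER_CUBIC)
o=np.zeros((540,270+t.shape[1],3),'uint8');o[:,:270]=s;o[:t.shape[0],270:]=t;cv2.imwrite('pics/crop1.png',o);print(o.shape)
E
```

```text
side [235 263  32  29 743] [250.48317631 276.83445491] 59 [ 63.  66. 117.]
side [245 212  28  24 544] [258.30698529 223.55514706] 64 [107.3 120.  126. ]
side [262 160  32  26 562] [277.29181495 172.49822064] 57 [ 89.  120.5 154. ]
top [144 182  20  18 241] [153.52697095 191.12033195] 51 [ 51.  55. 107.]
top [188 188  22  19 322] [198.89130435 197.52173913] 58 [100.1 109.  121. ]
top [234 203  22  20 342] [244.44152047 212.39181287] 85 [104. 109. 119.]
(540, 783, 3)
```

View pics/crop1.png

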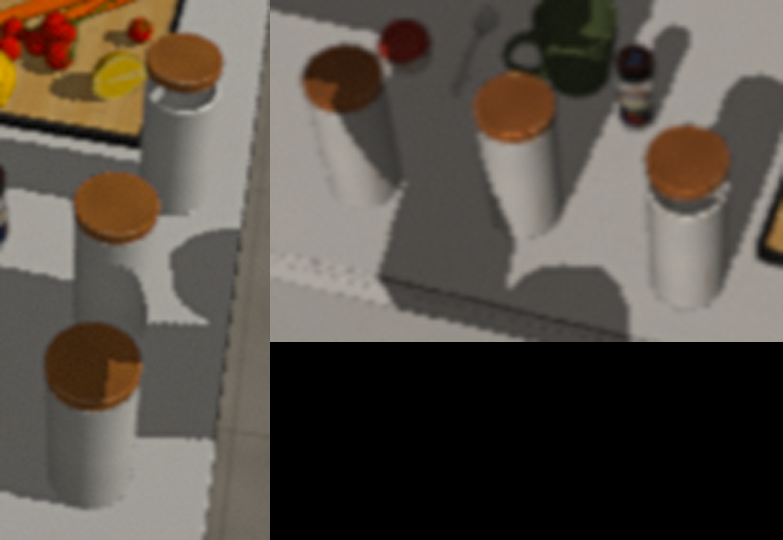

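The three candidates are side (251,277) / top (154,191), side (258,224) / top (199,198), and side (281,174) / top (245,213). Only the third has a visible gap with a white neck ring under its lid in both views (crop (180,90) and (688,200)), so it is the open one. I'll check the heights by triangulating.

```bash
python3 - <<'E'
import pickle,cv2,numpy as np
from h import *
d=pickle.load(open('c0.pkl','rb'))
rois={'side':[(225,255,275,300),(238,205,280,248),(268,164,297,190)],'top':[(138,178,172,204),(184,186,218,214),(228,200,264,228)]}
R={}
for n in rois:
    im=d[n]['image']; hsv=cv2.cvtColor(im,cv2.COLOR_RGB2HSV)
    for j,r in enumerate(rois[n]):
        x0,y0,x1,y1=r; h=hsv[y0:y1,x0:x1]
        m=((h[...,0]<15)&(h[...,1]>110)&(h[...,2]>50)).astype('uint8')
        k,l,st,ce=cv2.connectedComponentsWithStats(m); i=1+st[1:,4].argmax()
        print(n,j,st[i]+[x0,y0,0,0,0],ce[i]+[x0,y0]); R[n,j]=ce[i]+[x0,y0],st[i]+[x0,y0,0,0,0]
a=np.linspace(0,2*np.pi,72)
for j in range(3):
    p,e=tri(ray(d['side'],*R['side',j][0]),ray(d['top'],*R['top',j][0])); print(j,p.round(4),np.round(e,4))
    for z in (.178,.203):
      print('  plane',z,[plane(d[n],*R[n,j][0],z).round(3) for n in rois])
    # predicted disc bbox for a lid top at p, +8mm
    for dz in(0,.006):
      q=p+[0,0,dz]
      for n in rois:
        b=np.array([proj(d[n],q+.0405*np.array([np.cos(t),np.sin(t),0])) for t in a]); print('  ',dz,n,b.min(0).round(1),np.ptp(b,0).round(1))
for n in rois: print(n,'TCP px',proj(d[n],[.179,.650,.244]))
E
```

```text
side 0 [235 263  32  29 464] [250.08836207 276.62931034]
side 1 [245 212  28  24 292] [258.09931507 223.96575342]
side 2 [270 165  24  21 209] [281.93301435 176.49760766]
top 0 [144 182  20  18 241] [153.52697095 191.12033195]
top 1 [188 189  22  18 315] [198.85079365 197.71746032]
top 2 [234 203  22  20 342] [244.44152047 212.39181287]
0 [0.4727 0.2317 0.1676] [0.0017 0.0017]
  plane 0.178 [array([0.473, 0.238, 0.178]), array([0.463, 0.227, 0.178])]
  plane 0.203 [array([0.47 , 0.255, 0.203]), array([0.445, 0.216, 0.203])]
   0 side [234.3 263.8] [32.6 27.5]
   0 top [143.  182.7] [21.6 16.4]
   0.006 side [234.3 262.4] [32.7 27.6]
   0.006 top [142.8 181.7] [21.6 16.4]
1 [0.4845 0.0557 0.1704] [0.0004 0.0004]
  plane 0.178 [array([0.483, 0.063, 0.178]), array([0.479, 0.053, 0.178])]
  plane 0.203 [array([0.48 , 0.085, 0.203]), array([0.46 , 0.044, 0.203])]
   0 side [243.5 213.3] [28.9 21.6]
   0 top [187.9 189.5] [21.7 16.8]
   0.006 side [243.6 211.9] [29.  21.6]
   0.006 top [187.8 188.5] [21.8 16.8]
2 [ 0.4442 -0.1323  0.1948] [0.0023 0.0023]
  plane 0.178 [array([ 0.444, -0.149,  0.178]), array([ 0.459, -0.129,  0.178])]
  plane 0.203 [array([ 0.442, -0.121,  0.203]), array([ 0.441, -0.135,  0.203])]
   0 side [268.3 167.5] [26.2 17.3]
   0 top [232.8 204.1] [22.5 17.9]
   0.006 side [268.4 166.1] [26.3 17.3]
   0.006 top [232.8 203.1] [22.6 17.9]
side TCP px (np.float64(391.83906236264374), np.float64(509.35612524680977))
top TCP px (np.float64(4.559778089049587), np.float64(213.88098730388856))
```

```bash
python3 - <<'E'
import pickle,cv2,numpy as np
from h import *
from scipy.optimize import least_squares
d=pickle.load(open('c0.pkl','rb'))
rois={'side':[(225,255,275,300),(238,205,280,248),(268,160,302,195)],'top':[(138,178,172,204),(184,186,218,214),(228,200,264,228)]}
P={}
for n in rois:
    hsv=cv2.cvtColor(d[n]['image'],cv2.COLOR_RGB2HSV)
    for j,(x0,y0,x1,y1) in enumerate(rois[n]):
        h=hsv[y0:y1,x0:x1]
        m=((h[...,0]<20)&(h[...,1]>110)&(h[...,2]>50)).astype('uint8')
        k,l,st,ce=cv2.connectedComponentsWithStats(m); i=1+st[1:,4].argmax()
        print(n,j,st[i]+[x0,y0,0,0,0],ce[i]+[x0,y0])
        c=cv2.findContours((l==i).astype('uint8'),cv2.RETR_EXTERNAL,cv2.CHAIN_APPROX_NONE)[0][0][:,0]+[x0,y0]
        ct=ce[i]+[x0,y0]
        c=c[c[:,1]<ct[1]-2].astype(float)  # far half of rim: belongs to the top face
        v=c-ct; P[n,j]=c+.5*v/np.linalg.norm(v,axis=1)[:,None]
for j in range(3):
    # rim pixels cast onto plane z must lie 40.5 mm from the axis
    def res(q): return np.concatenate([[np.hypot(*(plane(d[n],*p,q[2])[:2]-q[:2]))-.0405 for p in P[n,j]] for n in rois])
    s=least_squares(res,[.45,[.23,.056,-.132][j],.19],loss='soft_l1',f_scale=.002); print(j,s.x.round(4),'rms',np.sqrt(np.mean(s.fun**2)).round(4))
E
```

```text
side 0 [235 263  32  29 743] [250.48317631 276.83445491]
side 1 [245 212  28  24 544] [258.30698529 223.55514706]
side 2 [268 160  26  26 486] [279.25925926 173.52263374]
top 0 [144 182  20  18 241] [153.52697095 191.12033195]
top 1 [188 188  22  19 322] [198.89130435 197.52173913]
top 2 [234 203  22  20 342] [244.44152047 212.39181287]
0 [0.4727 0.2307 0.172 ] rms 0.0021
1 [0.4841 0.0553 0.1776] rms 0.0016
2 [ 0.4516 -0.1385  0.2028] rms 0.0126
```

```bash
python3 - <<'E'
import pickle,cv2,numpy as np
from h import *
from scipy.optimize import least_squares
d=pickle.load(open('c0.pkl','rb'))
rois={'side':(264,160,302,195),'top':(228,200,264,228)}
P={}
for n,(x0,y0,x1,y1) in rois.items():
    h=cv2.cvtColor(d[n]['image'],cv2.COLOR_RGB2HSV)[y0:y1,x0:x1]
    b=d[n]['image'][y0:y1,x0:x1].astype(int)
    m=((h[...,0]<18)&(h[...,1]>110)&(h[...,2]>50)).astype('uint8')
    m=cv2.morphologyEx(m,cv2.MORPH_OPEN,np.ones((3,3),np.uint8))
    k,l,st,ce=cv2.connectedComponentsWithStats(m); i=1+st[1:,4].argmax(); ct=ce[i]+[x0,y0]
    print(n,st[i]+[x0,y0,0,0,0],ct)
    if n=='side': print('\n'.join(''.join('#' if l[r,c]==i else '.' for c in range(l.shape[1])) for r in range(l.shape[0])))
    c=cv2.findContours((l==i).astype('uint8'),cv2.RETR_EXTERNAL,cv2.CHAIN_APPROX_NONE)[0][0][:,0]+[x0,y0]
    c=c[c[:,1]<ct[1]-2].astype(float); v=c-ct; P[n]=c+.5*v/np.linalg.norm(v,axis=1)[:,None]
def res(q): return np.concatenate([[np.hypot(*(plane(d[n],*p,q[2])[:2]-q[:2]))-.0405 for p in P[n]] for n in rois])
s=least_squares(res,[.445,-.132,.2],loss='soft_l1',f_scale=.002); print(s.x.round(4),'rms',np.sqrt(np.mean(s.fun**2)).round(4))
E
```

```text
side [264 160  30  26 466] [278.97639485 174.03004292]
.###..................................
####..................................
####..................................
####.###..............................
########..............................
########..............................
########....######....................
########.##############...............
#########################.............
###########################...........
......######################..........
.....########################.........
.....########################.........
.....#########################........
.....#########################........
.....#########################........
.....#########################........
.....#########################........
.....#########################........
......#######################.........
......#######################.........
.......#####################..........
........####################..........
..........#################...........
............##############............
................######................
......................................
......................................
......................................
......................................
......................................
......................................
......................................
......................................
......................................
top [234 203  22  20 342] [244.44152047 212.39181287]
[ 0.4516 -0.1367  0.2003] rms 0.0136
```

```bash
python3 - <<'E'
import pickle,cv2,numpy as np
from h import *
from scipy.optimize import least_squares
d=pickle.load(open('c0.pkl','rb'))
rois={'side':(264,160,302,195),'top':(228,200,264,228)}
P={}
for n,(x0,y0,x1,y1) in rois.items():
    h=cv2.cvtColor(d[n]['image'],cv2.COLOR_RGB2HSV)[y0:y1,x0:x1]
    m=((h[...,0]<18)&(h[...,1]>110)&(h[...,2]>50)).astype('uint8')
    if n=='side': m[:10,:10]=0   # chopping board behind the lid
    m=cv2.morphologyEx(m,cv2.MORPH_OPEN,np.ones((3,3),np.uint8))
    k,l,st,ce=cv2.connectedComponentsWithStats(m); i=1+st[1:,4].argmax(); ct=ce[i]+[x0,y0]
    c=cv2.findContours((l==i).astype('uint8'),cv2.RETR_EXTERNAL,cv2.CHAIN_APPROX_NONE)[0][0][:,0]+[x0,y0]
    if n=='side': c=c[(c[:,0]>274)|(c[:,1]>171)]
    c=c[c[:,1]<ct[1]].astype(float); v=c-ct; P[n]=c+.5*v/np.linalg.norm(v,axis=1)[:,None]
def res(q): return np.concatenate([[np.hypot(*(plane(d[n],*p,q[2])[:2]-q[:2]))-.0405 for p in P[n]] for n in rois])
s=least_squares(res,[.445,-.132,.2],loss='soft_l1',f_scale=.002); print(s.x.round(4),'rms',np.sqrt(np.mean(s.fun**2)).round(4))
from scipy.spatial.transform import Rotation as R
st=ctrl=None
from plant import ctrl
g=ctrl.get_state(); M=R.from_quat(g['tcp_rot']); print(M.as_matrix().round(3))
for z in(.35,.26): print(z,(M.inv().apply(np.array([s.x[0],s.x[1],z])-g['eef_pos'])/.2).round(3))
E
```

```text
[ 0.4469 -0.1338  0.2006] rms 0.0015
[[-0.964  0.266 -0.001]
 [ 0.266  0.964 -0.002]
 [ 0.    -0.002 -1.   ]]
0.35 [-2.332 -3.425 -0.523]
0.26 [-2.332 -3.424 -0.073]
```

Lid found at (0.447, -0.134, 0.20): radius 0.047 m within reach, and 25 mm above shut, which matches "18 to 32 mm up". The neighbouring lids came out at 0.172 and 0.178, as expected for shut ones. I'll travel high along an arc with the gripper shut.

Request:
{"api": "send_rows", "payload": {
  "moves": "0 0 0 0 0 -0.2 -1; 0 0 0 0 0 -0.4 -1; 0 0 0 -0.18 -0.1 -0.58 -1; 0 0 0 -0.36 -0.2 -0.58 -1; 0 0 0 -0.54 -0.3 -0.58 -1; 0 0 0 -0.72 -0.4 -0.58 -1; 0 0 0 -0.92 -0.52 -0.58 -1",
  "newtons": 20
}}

```text
time: 0.98
eef_pos: [0.3296, 0.5006, 0.3606]
tcp_rot: [0.134, 0.991, -0.0, -0.0]
contact_force: [0.4, 0.1, -0.1]
opening: -0.0
finger_force: 0.0
```

Request:
{"api": "send_rows", "payload": {
  "moves": "0 0 0 -0.19 -0.11 0 -1; 0 0 0 -0.38 -0.22 0 -1; 0 0 0 -0.57 -0.34 0 -1; 0 0 0 -0.76 -0.46 0 -1; 0 0 0 -0.94 -0.57 0 -1"
}}

```text
time: 1.6
eef_pos: [0.4807, 0.3404, 0.3607]
tcp_rot: [0.134, 0.991, -0.0, -0.0]
contact_force: [1.2, 0.0, -0.4]
opening: -0.003
finger_force: 0.0
```

Request:
{"api": "send_rows", "payload": {
  "moves": "0 0 0 -0.05 -0.19 0 -1; 0 0 0 -0.11 -0.38 0 -1; 0 0 0 -0.16 -0.57 0 -1; 0 0 0 -0.21 -0.76 0 -1; 0 0 0 -0.27 -0.96 0 -1; 0 0 0 -0.27 -0.96 0 -1"
}}

```text
time: 2.35
eef_pos: [0.481, 0.1404, 0.3609]
tcp_rot: [0.136, 0.991, -0.0, -0.0]
contact_force: [0.4, 0.6, -0.3]
opening: 0.001
finger_force: 0.0
```

Request:
{"api": "send_rows", "payload": {
  "moves": "0 0 0 -0.05 -0.19 0 -1; 0 0 0 -0.11 -0.38 0 -1; 0 0 0 -0.16 -0.57 0 -1; 0 0 0 -0.21 -0.76 0 -1; 0 0 0 -0.27 -0.96 0 -1"
}}

```text
time: 2.98
eef_pos: [0.4822, -0.0573, 0.361]
tcp_rot: [0.133, 0.991, 0.0, -0.0]
contact_force: [0.2, 0.4, 0.5]
opening: -0.0
finger_force: 0.0
```

Request:
{"api": "send_rows", "payload": {
  "moves": "0 0 0 0.02 -0.13 0 -1; 0 0 0 0.04 -0.26 0 -1; 0 0 0 0.07 -0.4 0.1 -1; 0 0 0 0.07 -0.4 0.3 -1; 0 0 0 0.07 -0.4 0.3 -1"
}}

```text
time: 3.6
eef_pos: [0.4459, -0.1292, 0.2976]
tcp_rot: [0.134, 0.991, 0.002, -0.004]
contact_force: [0.2, 0.4, 0.5]
opening: 0.0
finger_force: 0.0
```

```bash
python3 - <<'E'
from plant import ctrl
from h import *
import pickle
s=ctrl.get_state(); print(s['time'],s['eef_pos'],s['contact_force'])
d={n:ctrl.read_camera(n) for n in('side','top')}; pickle.dump(d,open('c1.pkl','wb'))
o=[]
for n in d:
    im=np.ascontiguousarray(d[n]['image'][:,:,::-1]); t=s['eef_pos']-[0,0,.014]
    u,v=proj(d[n],t); print(n,'tip',u,v,'lid',proj(d[n],[.447,-.134,.203]))
    x,y=int(u)-35,int(v)-45
    o.append(cv2.resize(im[y:y+90,x:x+70],None,fx=5.5,fy=5.5,interpolation=cv2.INTER_CUBIC)); print('crop origin',x,y)
cv2.imwrite('pics/crop2.png',np.hstack(o))
E
```

```text
3.6 [ 0.44590111 -0.12916028  0.29759091] [0.16641418 0.40738286 0.47633871]
side tip 282.8486980064314 153.7532978776526 lid (np.float64(280.7806140234313), np.float64(173.4649806083888))
crop origin 247 108
top tip 243.22295494164584 196.73290855558008 lid (np.float64(244.72064197474268), np.float64(211.04101306952404))
crop origin 208 151
```

View pics/crop2.png

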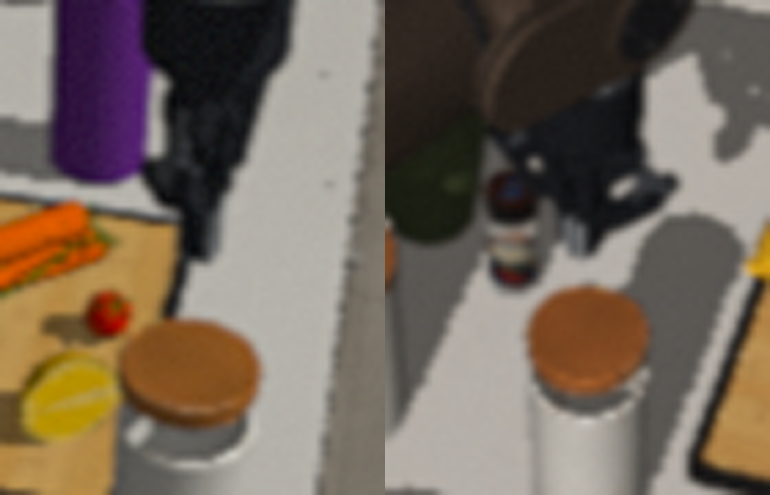

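The fingertips show at side (284,155) and top (244,196). That is within about 1 px of the projected tip, so the 14 mm overhang holds for the shut gripper. The open lid is right below, at side (281,173) and top (245,211). I'll descend to the hover.

Request:
{"api": "send_rows", "payload": {
  "moves": "0 0 0 0 0 0.12 -1; 0 0 0 0 0 0.2 -1; 0 0 0 0 0 0.2 -1; 0 0 0 0 0 0.2 -1"
}}

```text
time: 4.2
eef_pos: [0.4479, -0.1306, 0.2625]
tcp_rot: [0.134, 0.991, -0.0, 0.001]
contact_force: [0.1, -0.2, 0.6]
opening: -0.0
finger_force: 0.0
```

Request:
{"api": "send_rows", "payload": {
  "moves": "0 0 0 0 -0.01 0.06 -1; 0 0 0 0 -0.02 0.11 -1; 0 0 0 0 -0.02 0.11 -1; 0 0 0 0 -0.02 0.11 -1; 0 0 0 0 -0.02 0.11 -1"
}}

```text
time: 4.82
eef_pos: [0.4465, -0.1345, 0.2397]
tcp_rot: [0.134, 0.991, -0.0, 0.0]
contact_force: [1.4, -0.5, -0.8]
opening: -0.004
finger_force: 0.0
```

```bash
python3 - <<'E'
from plant import ctrl
from h import *
s=ctrl.get_state(); print(s['time'],s['eef_pos'],s['contact_force'])
o=[]
for n in('side','top'):
    c=ctrl.read_camera(n); u,v=proj(c,[.447,-.134,.2]); x,y=int(u)-35,int(v)-45; print(n,x,y,proj(c,s['eef_pos']-[0,0,.014]))
    o.append(cv2.resize(np.ascontiguousarray(c['image'][y:y+90,x:x+70,::-1]),None,fx=5.5,fy=5.5,interpolation=cv2.INTER_CUBIC))
cv2.imwrite('pics/crop3.png',np.hstack(o))
E
```

```text
4.825 [ 0.44651639 -0.13449612  0.23971259] [ 1.44594884 -0.48863526 -0.79649703]
side 245 129 (np.float64(281.47808297829386), np.float64(167.7252053196723))
top 209 166 (np.float64(244.7997412374533), np.float64(207.26102612136154))
```

View pics/crop3.png

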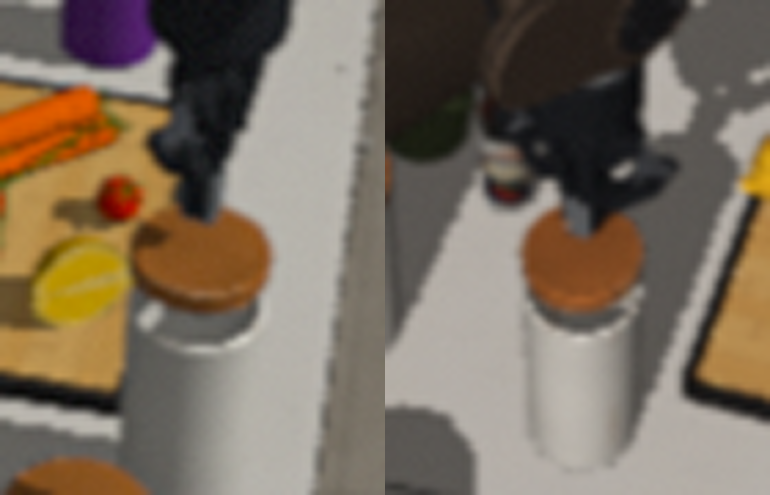

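The tip at side crop (203,215) and top crop (585,232) is centred over the raised lid with about 24 mm of clearance. I'll hold here for over 2 s.

Request:
{"api": "send_rows", "payload": {
  "moves": "0 0 0 0 0 0 -1; 0 0 0 0 0 0 -1; 0 0 0 0 0 0 -1; 0 0 0 0 0 0 -1; 0 0 0 0 0 0 -1; 0 0 0 0 0 0 -1; 0 0 0 0 0 0 -1; 0 0 0 0 0 0 -1; 0 0 0 0 0 0 -1; 0 0 0 0 0 0 -1; 0 0 0 0 0 0 -1; 0 0 0 0 0 0 -1"
}}

```text
time: 6.42
eef_pos: [0.4463, -0.1344, 0.2393]
tcp_rot: [0.134, 0.991, 0.0, -0.0]
contact_force: [1.0, 0.4, 0.6]
opening: 0.002
finger_force: 0.0
```

Request:
{"api": "send_rows", "payload": {
  "moves": "0 0 0 0 0 0 -1; 0 0 0 0 0 0 -1; 0 0 0 0 0 0 -1; 0 0 0 0 0 0 -1; 0 0 0 0 0 0 -1; 0 0 0 0 0 0 -1; 0 0 0 0 0 0 -1; 0 0 0 0 0 0 -1; 0 0 0 0 0 0 -1; 0 0 0 0 0 0 -1"
}}

```text
time: 7.68
eef_pos: [0.4463, -0.1344, 0.2393]
tcp_rot: [0.134, 0.991, 0.0, -0.0]
contact_force: [0.1, 0.8, -0.0]
opening: -0.002
finger_force: 0.0
```

Request:
{"api": "send_rows", "payload": {
  "moves": "0 0 0 0 0 0.03 -1; 0 0 0 0 0 0.06 -1; 0 0 0 0 0 0.09 -1; 0 0 0 0 0 0.11 -1; 0 0 0 0 0 0.13 -1; 0 0 0 0 0 0.15 -1; 0 0 0 0 0 0.16 -1; 0 0 0 0 0 0.16 -1"
}}

```text
time: 8.68
eef_pos: [0.4463, -0.1344, 0.2071]
tcp_rot: [0.134, 0.991, 0.0, 0.0]
contact_force: [0.7, -0.2, 0.3]
opening: -0.001
finger_force: 0.0
```

Request:
{"api": "send_rows", "payload": {
  "moves": "0 0 0 0 0 0.015 -1; 0 0 0 0 0 0.03 -1; 0 0 0 0 0 0.045 -1; 0 0 0 0 0 0.06 -1"
}}

```text
time: 9.18
eef_pos: [0.4466, -0.1345, 0.1953]
tcp_rot: [0.134, 0.991, -0.0, 0.0]
contact_force: [0.7, -0.1, 1.1]
opening: 0.002
finger_force: 0.5
```

Request:
{"api": "send_rows", "payload": {
  "moves": "0 0 0 0 0 0.01 -1; 0 0 0 0 0 0.015 -1; 0 0 0 0 0 0.02 -1; 0 0 0 0 0 0.02 -1"
}}

```text
time: 9.68
eef_pos: [0.4465, -0.1345, 0.192]
tcp_rot: [0.134, 0.991, -0.0, 0.0]
contact_force: [-0.4, -0.6, 5.6]
opening: 0.001
finger_force: 2.3
```

Request:
{"api": "send_rows", "payload": {
  "moves": "0 0 0 0 0 0.005 -1; 0 0 0 0 0 0.005 -1; 0 0 0 0 0 0.01 -1; 0 0 0 0 0 0.01 -1"
}}

```text
time: 10.18
eef_pos: [0.4473, -0.1349, 0.192]
tcp_rot: [0.134, 0.991, -0.001, 0.001]
contact_force: [-2.6, 1.6, 11.3]
opening: 0.001
finger_force: 5.8
```

The position stays at z 0.192 (tip at 0.178, the shut height) while the force doubles to 11 N, so the lid is on its hard stop. I'll retreat straight up.

Request:
{"api": "send_rows", "payload": {
  "moves": "0 0 0 0 0 -0.03 -1; 0 0 0 0 0 -0.1 -1; 0 0 0 0 0 -0.3 -1; 0 0 0 0 0 -0.5 -1; 0 0 0 0 0 -0.7 -1; 0 0 0 0 0 -0.7 -1; 0 0 0 0 0 -0.7 -1; 0 0 0 0 0 -0.7 -1"
}}

```text
time: 11.18
eef_pos: [0.4456, -0.134, 0.3274]
tcp_rot: [0.134, 0.991, 0.001, -0.002]
contact_force: [0.9, 0.3, -0.5]
opening: 0.003
finger_force: 0.0
```

```bash
python3 - <<'E'
from plant import ctrl
from h import *
s=ctrl.get_state(); print(s['time'],s['eef_pos'],s['contact_force'])
o=[]
for n in('side','top'):
    c=ctrl.read_camera(n); u,v=proj(c,[.447,-.134,.17]); x,y=int(u)-60,int(v)-60; print(n,x,y,proj(c,[.447,-.134,.178]))
    o.append(cv2.resize(np.ascontiguousarray(c['image'][y:y+150,x:x+100,::-1]),None,fx=3.9,fy=3.9,interpolation=cv2.INTER_CUBIC))
cv2.imwrite('pics/crop4.png',np.hstack(o))
E
```

```text
11.175 [ 0.44561716 -0.13401151  0.32741812] [ 0.87506124  0.26548239 -0.54400649]
side 220 121 (np.float64(280.22454717779317), np.float64(179.52906592334037))
top 184 156 (np.float64(244.73985322401325), np.float64(215.25938748749292))
```

View pics/crop4.png

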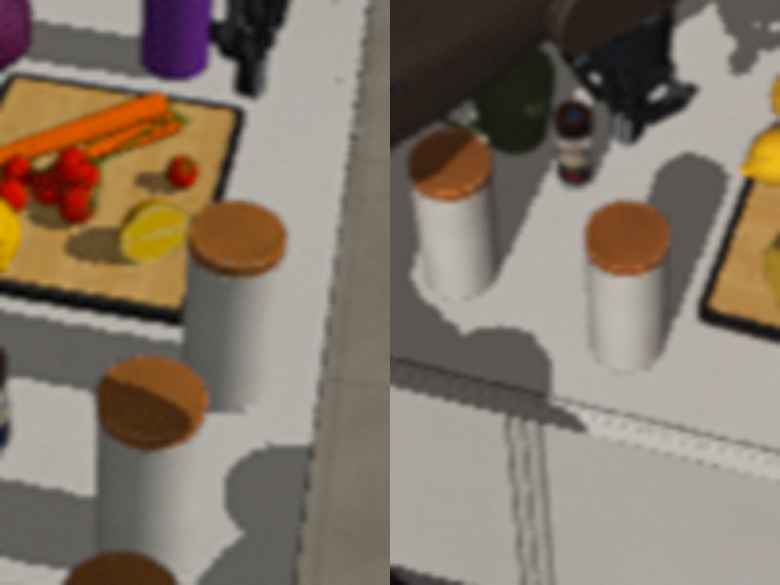

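The gap under the lid (side crop (238,240), top crop (628,237)) is gone. The canister still stands in its place and the gripper is clear, so I'm handing in.

```bash
python3 -c "
from plant import ctrl
print(ctrl.sign_off())"
```

```text
the job is handed in; nothing more can be done
None
```

The open canister was the one nearest the chopping board: I held the fingertips about 24 mm over its lid for more than two seconds, pushed the lid down to its hard stop, backed off and handed the job in at about 11 s.

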